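# Walk the heavy jar carton into the dispatch dock and close the keeper

### The arm

A 6-joint arm with a two-finger parallel gripper is mounted at the origin on the work surface. World frame = base frame: x ahead of the robot, y to its left, z up, the work surface at z = 0. Lengths are in m, angles in rad, forces in N, time in s.
With the tool pointing down it reaches from about 0.325 to 0.775 m from the base axis. Payload 5.5 kg.
Tool frame: the origin (TCP) lies at the very end of the fingers, on their centre line; the grasp point (between the pads) lies 19 mm behind it; x points along the fingers, z is the direction in which the jaws open and shut, and the axes are right-handed (so a half turn about x gives the same grasp; the last joint's range is limited). The gripper opens to 88 mm and grips with 3 to 60 N. Pads are 20 mm wide; open, the fingers measure 115 mm over their backs; the gripper's body (75 mm by 178 mm) begins 61 mm behind the grasp point.
Start: joints at [1.076, 0.091, 1.231, -0, 1.82, -0.057], TCP at [0.254, 0.543, 0.223] pointing down, gripper open.
Joint ranges: [-2.87, 2.87], [-0.86, 2.18], [0.17, 2.46], [-1.51, 4.65], [0.06, 2.69], [-2.65, 2.65]. Speed limits (rad/s): [2.57, 2.57, 3.01, 3.14, 3.14, 3.14].

### API

Orientations are given as [roll, pitch, yaw] about the fixed x, y, z axes, in that order (R = Rz(yaw) Ry(pitch) Rx(roll)).
In Python, from cell import sensors, imaging, bot gives the robot as it stands. The module is installed in compiled form; this text tells all that it offers.
- The arm moves only by the tool servo_tool, never from a script. Its arguments are lists of equal length, an entry for each row: "slide": the shift along the world's x, y, z in cm, a list of three; "roll": the turn about the world's z in rad. In form: {"slide": [[x, y, z], ...], "roll": [roll, ...]}. A call has 1 to 12 rows; each row shifts and turns the pose as measured when the row begins; what a row does not reach is not made up. A row lasts 1/10 s, in which the tool goes at most 50 mm and 8.59 degrees, less where a joint would pass 70% of its speed; a pose out of reach is approached as far as the arm can. A call with a gripper value outside its range is refused whole. "hand" is the closure, from -1 (fully open) to 1 (shut), set as the call begins (left out, the last holds). The fingers move at their own pace and stop on an object; the grip force is fixed at half the most. Time passes only in rows, so rows that do not move let the fingers close. It gives the time, the measured TCP pose, the force and the opening at its end, in the units of the state.
- sensors.get_obs(): the state, without advancing time (a new reading comes with each control period).
- imaging.grab_frame(name): name is "scene" or "side" or "wrist"; returns (picture, depth): 420x560x3 uint8, blue, green, red; 420x560 float32, m along the optical axis (not along the pixel's ray), 0 where there is no reading.
- imaging.camera_info(name): a dict with "mtx" (3x3 intrinsics, pixels), "extrinsics" (4x4, takes a point from world to camera coordinates); the wrist camera has in their place "mount" (4x4, takes a point from camera to tool coordinates, whose origin is the TCP and whose axes are the tool frame's). Camera axes: x right, y down, z forward; pixel columns grow to the right and rows downward; lengths in m; the calibration is good to about 2 mm. A picture is of the moment at which its call begins: read the wrist's pose just before it. camera_info takes no time and is no camera call.
- bot.hand_in(): hands the job in, once; it reports no verdict.
The state is a dict: "clock": time; "qpos": joint angles; "joint_velocities": joint speeds; "tau": joint torques, N m; "ee_pos": TCP position; "eef_rot": TCP orientation; "wrist_force": force on the tool from outside, world axes, zero at the start; "torque": the same for the moment, N m; "finger_gap": opening from 0.0 (shut) to 1.0 (fully open).
Only numpy, scipy, OpenCV 4.12 (cv2) and the standard library are available. Lean on these libraries where they do the work, as an engineer would, in place of code of your own. Each camera call takes 0.05 s, during which the arm holds its last target.

### The job

The carton of glass jars is too heavy to lift: walk it along the bench into the plywood dock by pushing the two cardboard corners of its windowed face in turn, until it sits square and fully home against the stop board, never pressing on the clear window, tipping it or letting it swing more than 20 degrees out of line with the dock. Then swing the metal keeper bar fully across behind it to lock it in, and leave the keeper closed and the carton still home. Leave the tape roll, the feeding bottle and the small box where they are.

Things in the scene. Friction and masses are not known exactly. Their poses are not given: they have to be found in the camera images.
- dock: Plywood dock. Origin on the bench where the centre of the carton's underside belongs; x points into the dock (pushing direction, mainly world +y), z up. Stop board: inner face at x = 75 mm, 300 wide, 60 high, 18 thick. Cheeks 40 mm high, inner faces y = +-130 (25 mm of play each side) at x = 55 to 75, flared out to +-150 at x = 23. A steel strip 6 mm high at y = -135 to -159 holds the keeper.
- carton: Closed cardboard carton of jars, 150 (x) by 210 (y) by 80 mm high, about 2.4 kg, slides on the bench; pushing a corner takes 5 to 20 N and mainly swings it, the other corner staying about where it is. Origin: centre of underside. x points to the stop board; window face at x = -75. Push along +x on its bare corner panels, |y| = 65 to 105 mm. Starts 110 to 150 mm short, within 6 degrees of line.
- window: Clear film window of the carton, moving with it; same frame as the carton (origin at the centre of the carton's underside). Fills the middle, y = -65 to +65 mm, of the x = -75 mm face over its full height, flush with the cardboard, and wraps 55 mm onto the top. Amber jars with steel lids show through. Must not be pressed.
- keeper (a joint): Keeper bar angle (rad). 0: open, bar along the dock's -x; starts at -0.2 to 0 (negative leans outward, away from the lane). 1.57: end stop, fully closed, bar along the dock's +y behind the carton's corner on the dock's -y side, 9 mm clear of a carton that is home. Takes about 1 N at the post and stays where left. A carton that is not home blocks it.
- keeper_pivot (a point): On the keeper's vertical pivot axis, mid-height of the bar, 54 mm above the bench; in the dock's frame x = -89, y = -140 mm. A fixed steel post 14 mm thick stands under it, with a 20 mm boss on top. The aluminium bar is 72 mm long from here to its tip, 10 mm thick, 12 mm high (48 to 60 mm above the bench).
- keeper_post (a point): Middle of the upright black finger post near the bar's free end: 14 mm thick, 60 to 86 mm above the bench, 64 mm from the pivot axis; this point is 73 mm above the bench. In the dock's frame it is at x = -89 - 64 cos(keeper), y = -140 + 64 sin(keeper) mm. Bar or post can be pushed sideways with a finger from above, or the post pinched.
- tape_roll_mid (a point): Bystander: brown roll of tape lying flat, 96 mm across, 48 mm high; this point is its centre.
- feeding_bottle_mid (a point): Bystander: clear feeding bottle standing upright, 56 mm across, 150 mm high; this point is at its middle.
- small_box_mid (a point): Bystander: small closed cardboard box, 80 by 110 by 70 mm high; this point is its centre.

How it is judged:
By the outcome, as a careful person would: the job done as asked, in the order asked, and still so for the second after the job is handed in, with the robot touching nothing.
It also fails if it takes over 64 s, if anything falls off the work surface, if the arm or the gripper's body presses on something with over 40 N, if the wrist force passes 120 N, or if a joint passes its speed limit or range.

## Working session

There is one attempt and no reset: what is moved stays moved. The work goes in short steps, Python scripts to look and compute and a tool call to move; the robot and the scene stay as the last step left them, time stands still between calls to the robot, and variables do not carry over. Pictures are saved under pics/ and viewed, and the job is handed in when it is done.

Besides the shell and the picture viewer there is one more tool, called after "Call:" as name([rows], argument=value, ...), one row to a line, values as JSON. servo_tool: Moves the arm, as the interface text tells. Its arguments: {"type":"object","properties":{"slide":{"type":"array","items":{"type":"array","items":{"type":"number"}}},"roll":{"type":"array","items":{"type":"number"}},"hand":{"type":"number"}},"required":["slide","roll"]}

```bash
mkdir -p pics; cat > h.py <<'E'
import numpy as np, cv2
from cell import sensors, imaging, bot
def grab(n,tag):
    p,d=imaging.grab_frame(n); cv2.imwrite(f'pics/{tag}.png',p); np.save(f'pics/{tag}.npy',d); return p,d
def ray(n,uv):
    c=imaging.camera_info(n); K=np.array(c['mtx']);E=np.array(c['extrinsics'])
    R=E[:3,:3];t=E[:3,3]; o=-R.T@t; d=R.T@np.linalg.inv(K)@np.array([uv[0],uv[1],1.]); return o,d
def onz(n,uv,z):
    o,d=ray(n,uv); return o+d*(z-o[2])/d[2]
def cloud(n,d):
    c=imaging.camera_info(n); K=np.array(c['mtx']);E=np.array(c['extrinsics'])
    v,u=np.mgrid[:420,:560]; P=np.stack([(u-K[0,2])/K[0,0]*d,(v-K[1,2])/K[1,1]*d,d],-1)
    return (P-E[:3,3])@E[:3,:3]
E
python3 - <<'E'
from h import *
s=sensors.get_obs();print(s)
for n in['scene','side','wrist']:
    grab(n,n+'0')
    c=imaging.camera_info(n);print(n,{k:np.round(v,3).tolist() for k,v in c.items() if k!='name'} )
E
```

```text
{'clock': 0.0, 'qpos': array([ 1.07630642e+00,  9.17972301e-02,  1.23186321e+00, -2.79336812e-05,
        1.81979495e+00, -5.66727568e-02]), 'joint_velocities': array([ 0.00084135, -0.00090555,  0.00125157,  0.0007479 ,  0.00037101,
        0.00036269]), 'tau': array([-2.27271987e-03, -4.46456444e+01, -4.06437886e+01,  6.95956126e-02,
        2.93441559e-02, -8.48268382e-05]), 'ee_pos': array([0.25423303, 0.5431492 , 0.22155658]), 'eef_rot': array([ 3.09945932,  1.5689334 , -2.05075367]), 'wrist_force': array([ 1.17837804, -0.92691671,  0.27856126]), 'torque': array([-0.02959166,  0.0119694 , -0.04098566]), 'finger_gap': 0.9999597704670875}
scene {'mtx': [[409.403, 0.0, 280.798], [0.0, 409.403, 203.095], [0.0, 0.0, 1.0]], 'extrinsics': [[0.288, 0.958, -0.002, -0.127], [0.517, -0.157, -0.842, -0.225], [-0.806, 0.241, -0.54, 1.737], [0.0, 0.0, 0.0, 1.0]]}
side {'mtx': [[418.322, 0.0, 281.26], [0.0, 418.322, 219.14], [0.0, 0.0, 1.0]], 'extrinsics': [[0.922, -0.386, -0.016, -0.526], [-0.292, -0.669, -0.684, 0.21], [0.253, 0.635, -0.73, 0.982], [0.0, 0.0, 0.0, 1.0]]}
wrist {'mtx': [[360.154, 0.0, 277.536], [0.0, 360.154, 210.968], [0.0, 0.0, 1.0]], 'mount': [[0.001, -0.263, 0.965, -0.163], [-0.0, -0.965, -0.263, 0.071], [1.0, 0.0, -0.001, 0.001], [0.0, 0.0, 0.0, 1.0]]}
```

View pics/scene0.png

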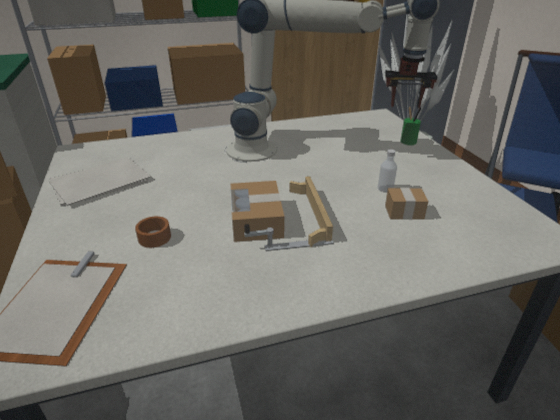

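View pics/side0.png

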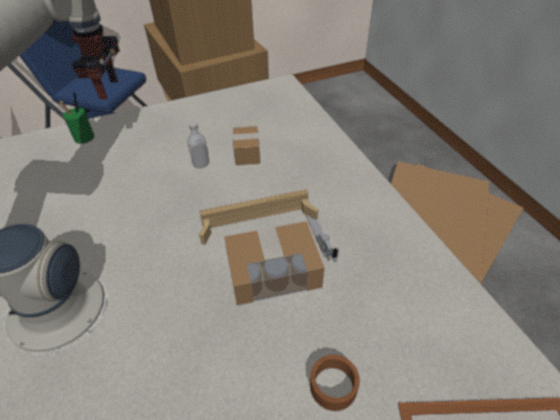

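View pics/wrist0.png

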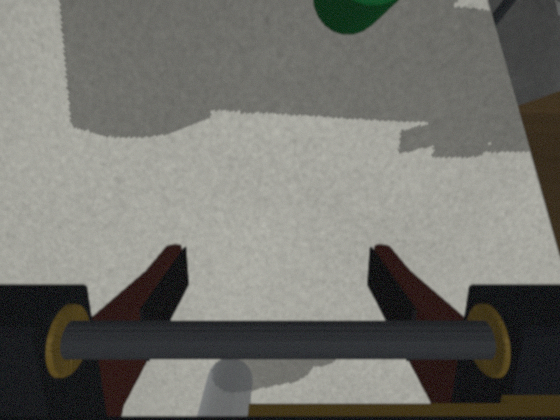

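The scene view has the carton at about (258,210), the dock board at (318,205), the keeper post at (248,231), tape at (153,231), bottle at (388,172) and small box at (407,202). The side view shows the window facing the camera at (277,272). Next I'll zoom in and measure.

```bash
python3 - <<'E'
from h import *
a=cv2.imread('pics/scene0.png')[165:260,215:345];b=cv2.imread('pics/side0.png')[175:315,185:350]
cv2.imwrite('pics/ca.png',cv2.resize(a,None,fx=6,fy=6,interpolation=2));cv2.imwrite('pics/cb.png',cv2.resize(b,None,fx=4.2,fy=4.2,interpolation=2))
for n in['scene','side']:
    d=np.load(f'pics/{n}0.npy');P=cloud(n,d);ok=d>0
    np.save(f'pics/P{n}.npy',P)
    m=ok&(abs(P[...,2]-.08)<.006)&(P[...,0]>.2)&(P[...,0]<.8)&(P[...,1]>-.4)&(P[...,1]<.4)
    q=P[m][:,:2]; print(n,m.sum(),q.min(0),q.max(0), cv2.minAreaRect((q*1000).astype(np.float32)))
    m=ok&(abs(P[...,2])<.02);print('table',np.median(P[m][:,2]))
E
```

```text
scene 1929 [ 0.39320094 -0.19267591] [0.65148878 0.39888629] ((548.7633056640625, 101.9713134765625), (575.77880859375, 259.0650329589844), 84.08296966552734)
table 5.5050744453001784e-05
side 4660 [ 0.39135517 -0.19518816] [0.64904504 0.38500609] ((535.7577514648438, 97.74810791015625), (577.5474243164062, 257.625732421875), 86.52405548095703)
table -0.0002494168346783542
```

View pics/ca.png

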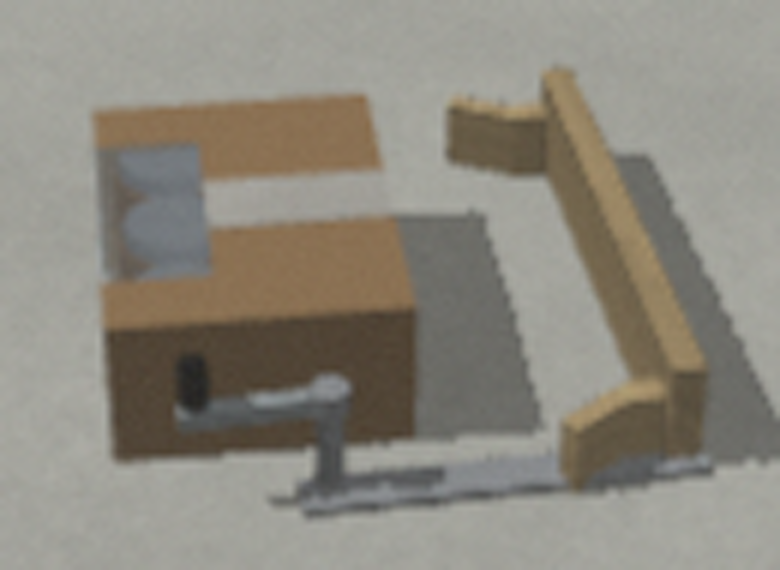

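View pics/cb.png

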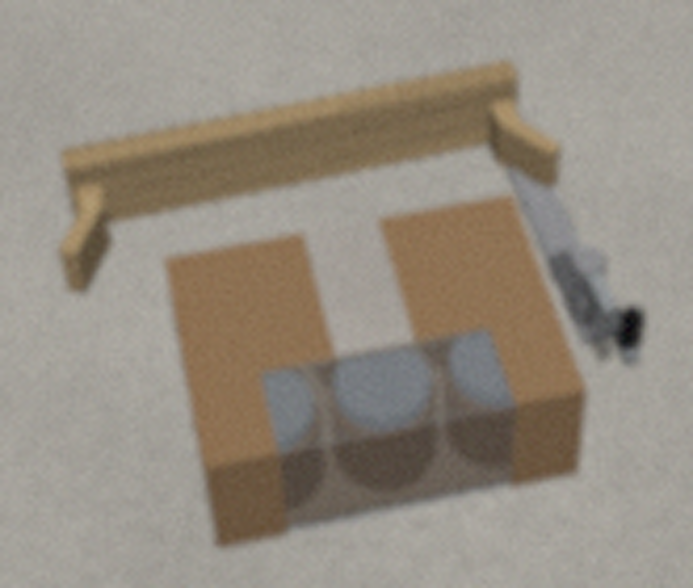

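```bash
cat > m.py <<'E'
from h import *
def comp(m,mina=80):
    n,l,s,c=cv2.connectedComponentsWithStats(m.astype(np.uint8)); return [(l==i) for i in range(1,n) if s[i,4]>mina]
def measure(tag='0',names=('scene','side')):
    out={}
    for n in names:
        d=np.load(f'pics/{n}{tag}.npy');P=cloud(n,d);ok=(d>0)&(P[...,0]>.2)&(P[...,0]<.85)&(P[...,1]>-.35)&(P[...,1]<.45)
        for c in comp(ok&(abs(P[...,2]-.08)<.005),150):
            q=(P[c][:,:2]*1000).astype(np.float32); print(n,'z80',c.sum(),q.mean(0),cv2.minAreaRect(q),np.median(P[c][:,2]))
        for c in comp(ok&(abs(P[...,2]-.06)<.004),30):
            q=(P[c][:,:2]*1000).astype(np.float32); print(n,'z60',c.sum(),q.mean(0),cv2.minAreaRect(q))
E
python3 - <<'E'
from m import *
measure()
def S(u,v): return (185+(u+.5)/4.2-.5,175+(v+.5)/4.2-.5)
def A(u,v): return (215+(u+.5)/6-.5,165+(v+.5)/6-.5)
for p in [(168,260),(515,198),(580,390),(210,465)]: print('side',onz('side',S(*p),.08)*1000)
for p in [(220,545),(578,475)]: print('side b',onz('side',S(*p),0)*1000)
for p in [(95,112),(367,95),(413,308),(108,328)]: print('scene',onz('scene',A(*p),.08)*1000)
for p in [(115,460),(413,436)]: print('scene b',onz('scene',A(*p),0)*1000)
print('board top side', [onz('side',S(*p),.06)*1000 for p in [(64,150),(72,170),(513,63),(515,84)]])
print('board top scene', [onz('scene',A(*p),.06)*1000 for p in [(545,74),(570,68),(668,373),(704,371)]])
print('boss',onz('scene',A(328,383),.062)*1000,onz('side',S(594,258),.062)*1000)
print('post top',onz('scene',A(191,356),.086)*1000,onz('side',S(631,318),.086)*1000)
E
```

```text
scene z80 1844 [ 518.27    -104.98378] ((507.9202880859375, -102.95887756347656), (150.38992309570312, 222.1791534423828), 80.7659912109375) 0.07993198783089256
scene z60 38 [471.02335 372.65927] ((465.6380920410156, 373.5322265625), (55.76740264892578, 31.96568489074707), 49.78669357299805)
scene z60 304 [550.75635  88.97321] ((536.9049682617188, 91.56512451171875), (18.877714157104492, 301.77490234375), 82.60395812988281)
scene z60 95 [635.11084 349.27997] ((627.6753540039062, 344.83660888671875), (131.7044677734375, 65.0647201538086), 40.19858932495117)
scene z60 78 [614.4795  -97.46619] ((613.911865234375, -99.44221496582031), (104.33802795410156, 6.007359504699707), 80.25907897949219)
scene z60 95 [ 649.9822  -122.35228] ((648.9212036132812, -129.0989227294922), (80.24188995361328, 19.375682830810547), 86.87985229492188)
side z80 4533 [ 503.71194  -107.509865] ((506.2157897949219, -102.87386322021484), (153.6781768798828, 210.06005859375), 80.54830932617188) 0.0796326678122614
side z60 53 [587.7689  316.55307] ((588.0643920898438, 316.1673889160156), (10.50791072845459, 77.34761
[... 1080 characters left out ...]
91.74449441    0.        ]
scene b [618.90477541 -45.51252142   0.        ]
board top side [array([386.86571853, 118.88251379,  60.        ]), array([386.85948701,  99.78713818,  60.        ]), array([681.04129394,  77.94844972,  60.        ]), array([673.70088377,  59.20957382,  60.        ])]
board top scene [array([389.03523771, 104.40482178,  60.        ]), array([386.52236969, 120.64074534,  60.        ]), array([682.04931146,  62.01211325,  60.        ]), array([685.5291682 ,  79.02789269,  60.        ])]
boss [645.38236649 -95.67041301  62.        ] [652.03368217 -96.74945385  62.        ]
post top [ 638.2935039  -159.04515711   86.        ] [ 640.13543677 -162.28821699   86.        ]
```

```bash
python3 - <<'E'
from h import *
from scipy.spatial.transform import Rotation as R
s=sensors.get_obs();r=R.from_euler('xyz',s['eef_rot']).as_matrix();print(r.round(3),s['ee_pos'],s['clock'])
z=r[:,2];print('jaw dir deg',np.degrees(np.arctan2(z[1],z[0])))
E
```

```text
[[-0.001 -0.906  0.424]
 [-0.001  0.424  0.906]
 [-1.     0.    -0.001]] [0.25426993 0.5432279  0.22179691] 0.15
jaw dir deg 64.91637017792291
```

```bash
python3 - <<'E'
from h import *
print('tape', onz('scene',(153,226),.048),onz('side',(335,375),.048))
print('bottle', onz('scene',(388,188),0.0),onz('side',(200,162),0.))
d=np.load('pics/side0.npy');P=cloud('side',d);m=(d>0)&(abs(P[...,2]-.048)<.005)&(P[...,1]<-.2)&(P[...,0]<.8)&(P[...,0]>.3);q=P[m];print(m.sum(),q.min(0),q.max(0),np.median(q,0))
E
```

```text
tape [ 0.51674472 -0.41229714  0.048     ] [ 0.51228565 -0.41250815  0.048     ]
bottle [0.45115736 0.39831453 0.        ] [0.45134391 0.3918073  0.        ]
756 [ 0.46201785 -0.46487738  0.04300742] [ 0.55767068 -0.36942914  0.05145531] [ 0.50870666 -0.42121614  0.04710901]
```

Call:
servo_tool([
  [0, 0, 1],
  [2, -3, 0],
  [3, -4, 0],
  [3, -4.5, 0],
  [3, -4.5, 0],
  [3, -4.5, 0],
  [3, -4.5, 0],
  [3, -4.5, 0],
  [3, -4.5, 0],
  [3, -4.5, 0],
  [2, -4.5, 0],
  [1, -4.5, 0],
], roll=[-0.12, -0.12, -0.12, -0.12, -0.12, -0.12, -0.12, -0.12, -0.12, -0.12, -0.06, 0], hand=1)

```text
clock: 1.35
ee_pos: [0.5258, 0.0869, 0.2255]
eef_rot: [3.1, 1.561, 2.931]
wrist_force: [0.4, 1.2, 0.3]
finger_gap: 0.005
```

Call:
servo_tool([
  [0.5, -4.5, 0],
  [0.5, -4.5, 0],
  [0.5, -4.5, 0],
  [0.5, -4.5, 0],
  [0.5, -4.5, 0],
  [0.5, -4.5, 0],
  [0.5, -4.5, 0],
  [0.5, -2, 0],
  [0, 0, 0],
], roll=[0, 0, 0, 0, 0, 0, 0, 0, 0])

```text
clock: 2.25
ee_pos: [0.5636, -0.2685, 0.22]
eef_rot: [3.11, 1.554, 2.933]
wrist_force: [0.5, -0.5, 0.3]
finger_gap: 0.005
```

```bash
cat >> h.py <<'E'
from scipy.spatial.transform import Rotation as Ro
TH=np.radians(82.6); DO=np.array([524.2,8.2]); DX=np.array([np.cos(TH),np.sin(TH)]); DY=np.array([-DX[1],DX[0]])
def todock(p): p=np.asarray(p)[:2]*1000-DO; return np.array([p@DX,p@DY])
def st():
    s=sensors.get_obs();r=Ro.from_euler('xyz',s['eef_rot']).as_matrix();z=r[:,2]
    print('t',round(s['clock'],2),'tcp',(s['ee_pos']*1000).round(1),'dock',todock(s['ee_pos']).round(1),'jaw',np.degrees(np.arctan2(z[1],z[0])).round(2),'down',r[:,0].round(3),'F',s['wrist_force'].round(1))
E
python3 -c "
from h import *
st()"
```

```text
t 2.25 tcp [ 563.6 -268.5  220. ] dock [-269.3  -74.7] jaw -10.14 down [-0.016  0.003 -1.   ] F [ 0.5 -0.5  0.3]
```

Call:
servo_tool([
  [0.6, 1.5, -3.5],
  [0.6, 1, -4.5],
  [0, 1, -4.5],
  [0, 0.5, -4],
  [0, 0.3, -2],
  [0, 0, 0],
], roll=[0.047, 0, 0, 0, 0, 0])

```text
clock: 2.85
ee_pos: [0.574, -0.2176, 0.0296]
eef_rot: [3.004, 1.556, 2.878]
wrist_force: [-1.3, -0.6, -0.3]
finger_gap: 0.008
```

```bash
python3 -c "
from h import *
st();grab('side','side1')"
```

```text
t 2.85 tcp [ 574.  -217.6   29.6] dock [-217.5  -78.5] jaw -7.23 down [-0.014  0.004 -1.   ] F [-1.3 -0.6 -0.3]
```

View pics/side1.png

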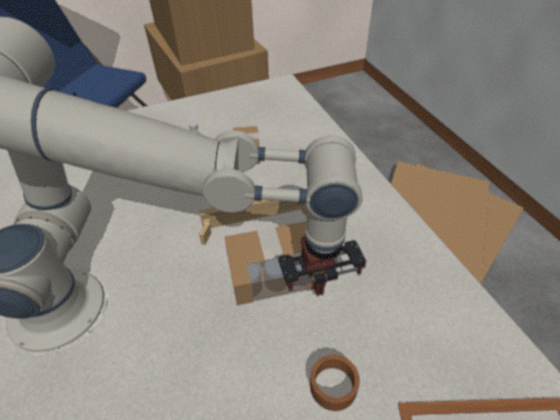

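Call:
servo_tool([
  [0.3, 0.5, 0.3],
  [0.1, 0.5, 0.1],
  [0.07, 0.5, 0],
  [0.07, 0.5, 0],
  [0.07, 0.5, 0],
  [0.07, 0.5, 0],
], roll=[0, 0, 0, 0, 0, 0])

```text
clock: 3.5
ee_pos: [0.5862, -0.1905, 0.0444]
eef_rot: [-1.392, 1.563, -1.52]
wrist_force: [0.9, -4.8, -3.1]
finger_gap: 0.006
```

```bash
python3 -c "
from h import *
st()"
```

```text
t 3.5 tcp [ 586.2 -190.5   44.4] dock [-189.1  -87.1] jaw -7.35 down [ 0.    -0.008 -1.   ] F [ 0.9 -4.8 -3.1]
```

Call:
servo_tool([
  [-0.2, 0.5, -0.3],
  [0, 0.5, -0.2],
  [0, 0.5, -0.2],
  [0.07, 0.5, 0],
], roll=[0, 0, 0, 0])

```text
clock: 3.9
ee_pos: [0.5902, -0.1787, 0.0453]
eef_rot: [-0.862, 1.539, -0.995]
wrist_force: [0.8, -4.7, -2.8]
finger_gap: 0.006
```

```bash
python3 -c "
from h import *
st();grab('scene','scene2')"
```

```text
t 3.9 tcp [ 590.2 -178.7   45.3] dock [-176.9  -89.5] jaw -7.61 down [ 0.017 -0.026 -1.   ] F [ 0.8 -4.7 -2.8]
```

View pics/scene2.png

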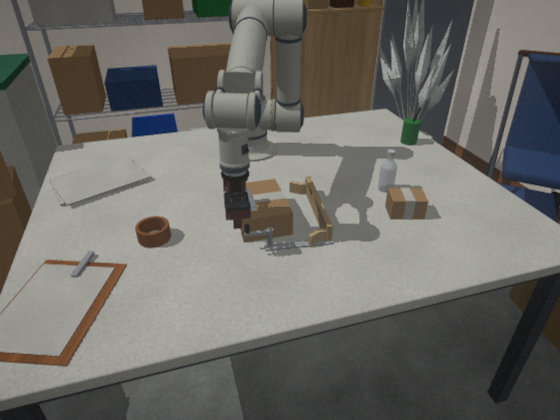

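Call:
servo_tool([
  [-0.1, -1, 0],
  [-0.3, -2, -0.2],
  [-0.5, -2, -0.2],
  [-2, -1, 0],
  [-4, 0, 0],
  [-4, 0.3, 0],
  [-4, 0.5, 0],
  [-2, 0.3, 0],
  [0, 0, 0],
], roll=[0, 0, 0, 0, 0, 0, 0, 0, 0])

```text
clock: 4.85
ee_pos: [0.4169, -0.2285, 0.0445]
eef_rot: [-0.612, 1.541, -0.743]
wrist_force: [0.1, -0.5, 0.5]
finger_gap: 0.004
```

```bash
python3 -c "
from m import *
st();grab('side','side3');grab('scene','scene3');measure('3')"
```

```text
t 4.85 tcp [ 416.9 -228.5   44.5] dock [-248.5   75.9] jaw -7.47 down [ 0.022 -0.02  -1.   ] F [ 0.1 -0.5  0.5]
scene z80 1831 [516.8455  -90.25546] ((507.87591552734375, -88.60015106201172), (150.97625732421875, 215.6653289794922), 88.6921157836914) 0.07986788378850078
scene z60 33 [470.2085 372.5504] ((465.2839050292969, 374.7229309082031), (55.45857620239258, 31.7318172454834), 52.669654846191406)
scene z60 305 [550.5267   89.03372] ((535.501953125, 91.39309692382812), (18.96198272705078, 300.22283935546875), 82.82272338867188)
scene z60 82 [640.76154 351.61984] ((640.5509643554688, 354.6748352050781), (112.68705749511719, 30.496578216552734), 61.08850860595703)
scene z60 100 [611.71533 -82.14116] ((611.2628784179688, -82.18769836425781), (129.17208862304688, 7.210594654083252), 89.05813598632812)
scene z60 96 [ 649.5678  -123.52594] ((645.4212646484375, -128.4185791015625), (79.62069702148438, 21.580629348754883), 79.3905258178711)
side z80 2175 [555.0405   -94.234764] ((546.4613647460938, -88.44275665283203), (153.88546752929688, 131.68023681640625), 87.85945129394531) 0.07964579344858785
side z60 38 [448.2304 362.3971] ((445.5720520019531, 366.41552734375), (23.49692726135254, 52.72986602783203), 72.64514923095703)
side z60 58 [588.4068 316.4058] ((588.4981689453125, 317.6869201660156), (10.135808944702148, 77.41493225097656), 74.8936538696289)
side z60 224 [617.9369   79.03991] ((617.921630859375, 80.07416534423828), (24.20626449584961, 124.24962615966797), 83.08418273925781)
side z60 91 [ 645.94714  -115.769394] ((644.7015991210938, -118.22654724121094), (60.80555725097656, 17.498823165893555), 81.54901885986328)
side z60 66 [ 570.8675  -163.99182] ((572.1068115234375, -163.6724395751953), (5.1222381591796875, 74.70915222167969), 89.31780242919922)
```

View pics/side3.png

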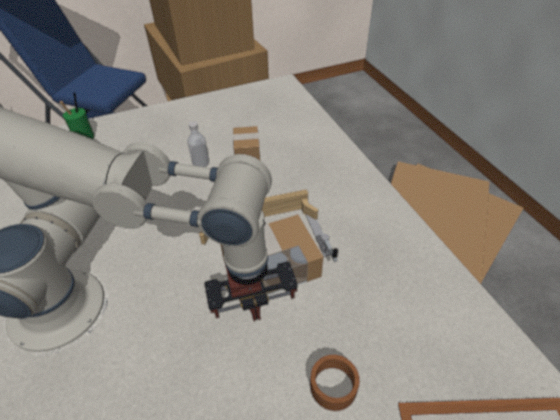

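View pics/scene3.png

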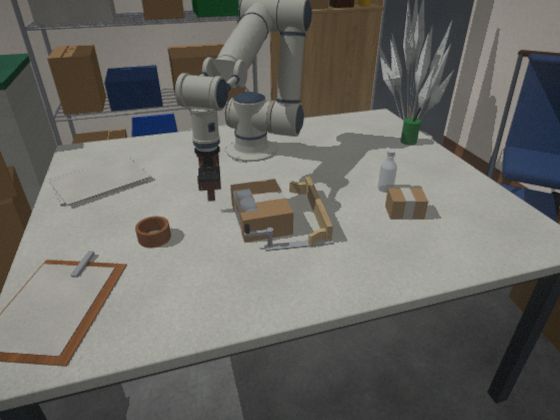

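Call:
servo_tool([
  [-0.3, 1.5, -0.3],
  [-0.1, 1.5, -0.3],
  [0, 1, -0.2],
  [0, 0.5, -0.1],
  [0, 0.5, -0.1],
  [0, 0.6, -0.1],
  [0, 0.6, -0.1],
  [0, 0.6, -0.1],
], roll=[0, 0, 0, 0, 0, 0, 0, 0])

```text
clock: 5.75
ee_pos: [0.4166, -0.1622, 0.0342]
eef_rot: [-0.917, 1.528, -1.046]
wrist_force: [-5.9, -8.8, 4.4]
finger_gap: 0.009
```

```bash
python3 -c "
from h import *
st()"
```

```text
t 5.75 tcp [ 416.6 -162.2   34.2] dock [-182.9   84.7] jaw -7.34 down [ 0.021 -0.037 -0.999] F [-5.9 -8.8  4.4]
```

Call:
servo_tool([
  [0, 0.8, 0],
  [0.1, 0.8, 0],
  [0.1, 0.8, 0],
  [0.1, 0.8, 0],
  [0.1, 0.8, 0],
], roll=[0, 0, 0, 0, 0])

```text
clock: 6.25
ee_pos: [0.4161, -0.1294, 0.0346]
eef_rot: [-1.262, 1.513, -1.396]
wrist_force: [-4.3, -7.8, 1.5]
finger_gap: 0.001
```

```bash
python3 -c "
from m import *
st();grab('scene','scene4');measure('4',['scene'])" | grep -v z60
```

```text
t 6.25 tcp [ 416.1 -129.4   34.6] dock [-150.4   89.5] jaw -7.66 down [ 0.01  -0.057 -0.998] F [-4.3 -7.8  1.5]
scene z80 1806 [533.9259  -65.55553] ((521.3814086914062, -64.39547729492188), (152.5172119140625, 214.31375122070312), 76.30390930175781) 0.07981079483168395
```

Call:
servo_tool([
  [-0.1, -1.2, 0],
  [-0.2, -2, 0],
  [-0.2, -2, 0],
  [3.5, -0.5, 0],
  [4, -0.5, 0],
  [4, -0.5, 0],
  [4, -0.5, 0],
  [1.5, -0.2, 0],
  [0, 0, 0],
], roll=[0, 0, 0, 0, 0, 0, 0, 0, 0])

```text
clock: 7.2
ee_pos: [0.5876, -0.21, 0.0324]
eef_rot: [-1.218, 1.513, -1.352]
wrist_force: [-0.5, -0.2, 0.0]
finger_gap: 0.003
```

```bash
python3 -c "
from m import *
st();grab('side','side5');measure('5',['side'])" | grep -v z60
```

```text
t 7.2 tcp [ 587.6 -210.    32.4] dock [-208.2  -91. ] jaw -7.62 down [ 0.012 -0.056 -0.998] F [-0.5 -0.2  0. ]
side z80 3354 [501.7472   -56.669342] ((515.2859497070312, -61.61814880371094), (153.6087646484375, 201.361572265625), 75.45580291748047) 0.07967205356027415
```

Call:
servo_tool([
  [-0.4, 1.5, 0],
  [-0.3, 1.2, 0],
  [-0.1, 0.6, 0],
  [0, 0.5, 0],
  [0, 0.6, -0.1],
  [-0.1, 0.8, -0.2],
  [-0.1, 0.8, -0.2],
], roll=[0, 0, 0, 0, 0, 0, 0])

```text
clock: 7.95
ee_pos: [0.5761, -0.1532, 0.0322]
eef_rot: [-1.104, 1.496, -1.243]
wrist_force: [3.2, -8.7, 1.8]
finger_gap: 0.003
```

```bash
python3 -c "
from m import *
st()" | grep -v z60
```

```text
t 7.95 tcp [ 576.1 -153.2   32.2] dock [-153.4  -72.2] jaw -7.87 down [ 0.024 -0.071 -0.997] F [ 3.2 -8.7  1.8]
```

Call:
servo_tool([
  [0, -1.5, 0],
  [1, -1, 0],
  [0.6, 0, 0],
  [0, 0, 0],
], roll=[0, 0, 0, 0])

```text
clock: 8.35
ee_pos: [0.592, -0.1794, 0.0339]
eef_rot: [-1.085, 1.494, -1.222]
wrist_force: [-0.6, 0.0, 0.1]
finger_gap: 0.002
```

```bash
python3 -c "
from m import *
st();grab('scene','scene6');grab('side','side6');measure('6');st()" | grep -v z60
python3 -c "
import cv2
a=cv2.imread('pics/side6.png')[180:330,200:380];cv2.imwrite('pics/c6.png',cv2.resize(a,None,fx=4,fy=4,interpolation=2))"
```

```text
t 8.35 tcp [ 592.  -179.4   33.9] dock [-177.3  -91.4] jaw -7.78 down [ 0.026 -0.072 -0.997] F [-0.6  0.   0.1]
scene z80 1776 [526.5475   -49.960133] ((517.0569458007812, -49.55555725097656), (149.40225219726562, 216.42344665527344), 79.35862731933594) 0.07979495811348866
side z80 3083 [492.21027 -42.26724] ((508.5345764160156, -48.418487548828125), (154.23251342773438, 196.81675720214844), 79.2529067993164) 0.07966417071822292
t 8.45 tcp [ 591.6 -179.2   33.8] dock [-177.1  -91. ] jaw -7.77 down [ 0.026 -0.072 -0.997] F [ 0.4 -0.5 -0.3]
```

View pics/c6.png

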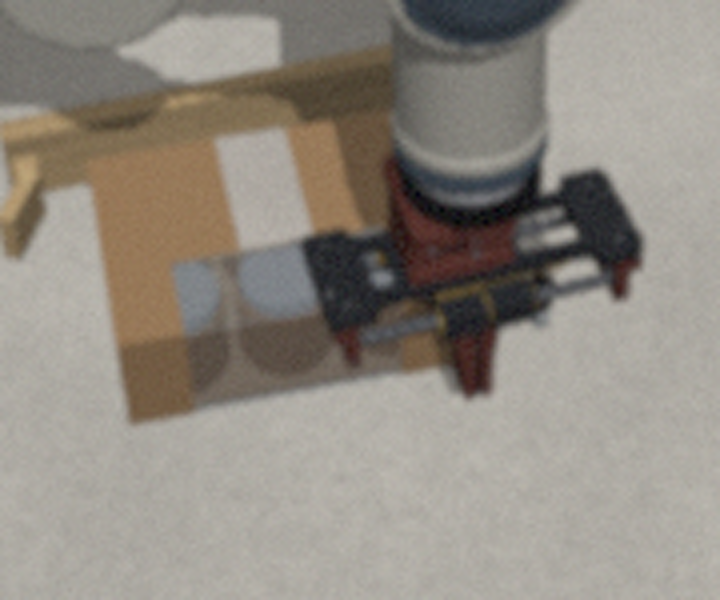

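Call:
servo_tool([
  [-0.2, 1, 0],
  [0, 1, 0],
  [0.1, 0.8, 0],
  [0.1, 1, 0.1],
  [0.1, 1, 0],
], roll=[0, 0, 0, 0, 0])

```text
clock: 8.95
ee_pos: [0.5925, -0.1315, 0.0348]
eef_rot: [-1.092, 1.486, -1.231]
wrist_force: [3.6, -6.7, -2.1]
finger_gap: 0.005
```

```bash
python3 -c "
from m import *
st()" | grep -v z60
```

```text
t 8.95 tcp [ 592.5 -131.5   34.8] dock [-129.7  -85.8] jaw -7.85 down [ 0.028 -0.08  -0.996] F [ 3.6 -6.7 -2.1]
```

Call:
servo_tool([
  [0.1, 1, 0.1],
  [-0.1, -1.5, 0],
  [-0.2, -2.5, 0],
  [-1.5, -1, 0],
  [-4, 0.5, 0],
  [-4, 0.5, 0],
  [-4, 0.5, 0],
  [-3, 0.4, 0],
  [0, 0, 0],
], roll=[0, 0, 0, 0, 0, 0, 0, 0, 0])

```text
clock: 9.85
ee_pos: [0.4188, -0.1531, 0.0339]
eef_rot: [-1.119, 1.484, -1.252]
wrist_force: [0.7, 0.1, -0.0]
finger_gap: 0.004
```

```bash
python3 -c "
from m import *
st();grab('scene','scene7');measure('7',['scene'])" | grep -v z60
```

```text
t 9.85 tcp [ 418.8 -153.1   33.9] dock [-173.5   83.8] jaw -7.5 down [ 0.027 -0.082 -0.996] F [ 0.7  0.1 -0. ]
scene z80 1809 [522.72034  -29.233114] ((512.7453002929688, -28.03142547607422), (152.09800720214844, 218.86045837402344), 87.84414672851562) 0.07983501987243143
```

Call:
servo_tool([
  [0.2, 2, 0.1],
  [0.1, 1.2, 0.1],
  [0.1, 0.8, 0],
  [0.1, 1, 0],
  [0.1, 1, 0],
], roll=[0, 0, 0, 0, 0])

```text
clock: 10.4
ee_pos: [0.4275, -0.0972, 0.0379]
eef_rot: [-1.172, 1.474, -1.306]
wrist_force: [-5.2, -8.1, 1.9]
finger_gap: 0.003
```

```bash
python3 -c "
from m import *
st()" | grep -v z60
```

```text
t 10.4 tcp [427.5 -97.2  37.9] dock [-116.9   82.3] jaw -7.61 down [ 0.025 -0.093 -0.995] F [-5.2 -8.1  1.9]
```

Call:
servo_tool([
  [0, 1, 0],
  [0, 1, 0],
  [-0.1, -1.5, 0],
  [-0.2, -2.5, 0],
  [1.5, -1.5, 0],
  [4, -0.5, 0],
  [4, -0.5, 0],
  [4, -0.5, 0],
  [3, -0.4, 0],
  [0, 0, 0],
], roll=[0, 0, 0, 0, 0, 0, 0, 0, 0, 0])

```text
clock: 11.4
ee_pos: [0.6007, -0.1552, 0.0354]
eef_rot: [-1.245, 1.466, -1.372]
wrist_force: [-0.4, -0.0, -0.3]
finger_gap: 0.003
```

```bash
python3 -c "
from m import *
st();grab('scene','scene8');grab('side','side8');measure('8')" | grep -v z60
```

```text
t 11.4 tcp [ 600.7 -155.2   35.4] dock [-152.2  -96.9] jaw -7.22 down [ 0.021 -0.103 -0.994] F [-0.4 -0.  -0.3]
scene z80 1806 [535.2328    -8.789884] ((524.3580322265625, -5.975776672363281), (150.40338134765625, 216.97998046875), 78.34159088134766) 0.0798695297094202
side z80 2987 [5.0387634e+02 4.9345743e-02] ((517.970703125, -4.8648529052734375), (155.62301635742188, 199.78994750976562), 78.42862701416016) 0.079638041534727
```

View pics/scene8.png

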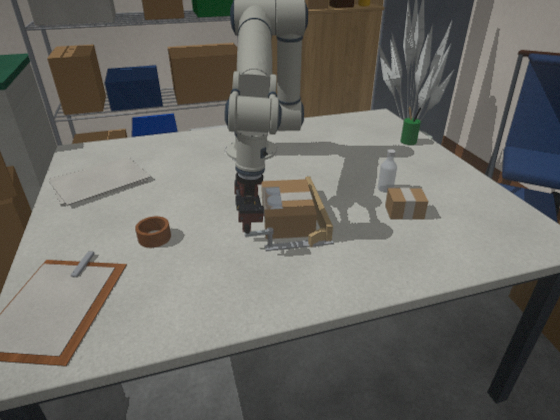

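Call:
servo_tool([
  [-0.6, 1.5, 0],
  [-0.3, 1.2, 0],
  [0, 0.8, 0],
  [0.1, 0.8, 0],
  [0.1, 0.8, 0],
], roll=[0, 0, 0, 0, 0])

```text
clock: 12.0
ee_pos: [0.5877, -0.1016, 0.0374]
eef_rot: [-1.243, 1.461, -1.372]
wrist_force: [2.8, -6.4, -2.3]
finger_gap: 0.006
```

```bash
python3 -c "
from m import *
st()" | grep -v z60
```

```text
t 12.0 tcp [ 587.7 -101.6   37.4] dock [-100.7  -77.1] jaw -7.3 down [ 0.022 -0.108 -0.994] F [ 2.8 -6.4 -2.3]
```

Call:
servo_tool([
  [0, -1.2, 0],
  [0.8, 0, 0],
  [0.2, 1, 0],
  [0.15, 0.8, 0],
  [0.15, 0.8, 0],
], roll=[0, 0, 0, 0, 0])

```text
clock: 12.5
ee_pos: [0.6012, -0.0927, 0.0394]
eef_rot: [-1.25, 1.448, -1.382]
wrist_force: [-7.7, -35.7, 0.3]
finger_gap: 0.007
```

```bash
python3 -c "
from m import *
st();grab('scene','scene9');measure('9',['scene'])" | grep -v z60
```

```text
t 12.5 tcp [601.2 -92.7  39.4] dock [-90.2 -89.4] jaw -7.43 down [ 0.023 -0.12  -0.992] F [ -7.7 -35.7   0.3]
scene z80 1188 [538.84894   29.529547] ((524.0656127929688, 25.92873764038086), (113.77970123291016, 217.13723754882812), 83.6645278930664) 0.07992232149194314
```

Call:
servo_tool([
  [-0.1, -1.5, 0],
  [-0.2, -2, 0],
  [-1.5, -1, 0],
  [-4, 0.5, 0],
  [-4, 0.5, 0],
  [-4, 0.5, 0],
  [-3, 0.4, 0],
  [0, 0, 0],
], roll=[0, 0, 0, 0, 0, 0, 0, 0])

```text
clock: 13.35
ee_pos: [0.4282, -0.1176, 0.0366]
eef_rot: [-1.272, 1.452, -1.404]
wrist_force: [0.9, -0.6, 0.3]
finger_gap: 0.002
```

```bash
python3 -c "
from m import *
st();grab('scene','scene10');measure('10',['scene'])" | grep -v z60
```

```text
t 13.35 tcp [ 428.2 -117.6   36.6] dock [-137.1   79. ] jaw -7.45 down [ 0.02  -0.117 -0.993] F [ 0.9 -0.6  0.3]
scene z80 1793 [532.91754     4.0202866] ((521.3873901367188, 6.694526672363281), (151.12591552734375, 220.43299865722656), 84.02735137939453) 0.0796957849603881
```

Call:
servo_tool([
  [-0.2, 1.5, 0],
  [-0.1, 1.3, 0],
  [0, 0.8, 0],
  [0.1, 0.7, 0],
  [0.1, 0.6, 0],
], roll=[0, 0, 0, 0, 0])

```text
clock: 13.9
ee_pos: [0.4309, -0.0708, 0.0388]
eef_rot: [-1.284, 1.442, -1.417]
wrist_force: [-9.3, -32.4, 1.3]
finger_gap: 0.001
```

```bash
python3 -c "
from m import *
st()" | grep -v z60
```

```text
t 13.9 tcp [430.9 -70.8  38.8] dock [-90.4  82.4] jaw -7.53 down [ 0.02  -0.127 -0.992] F [ -9.3 -32.4   1.3]
```

Call:
servo_tool([
  [-0.1, -1.5, 0],
  [-0.4, -2, 1],
  [-0.4, -2.5, 3],
  [0, 0, 4],
  [4, -0.5, 2],
  [4.5, -0.6, 0],
  [4.5, -0.6, 0],
  [4.5, -0.6, 0],
  [4.5, -0.6, 0],
  [4, -0.5, 0],
  [0, 0, 0],
], roll=[0, 0, 0, 0, 0, 0, 0, 0, 0, 0, 0])

```text
clock: 15.0
ee_pos: [0.6972, -0.1652, 0.1381]
eef_rot: [-1.289, 1.44, -1.418]
wrist_force: [-0.8, -1.1, -1.9]
finger_gap: 0.008
```

```bash
python3 -c "
from m import *
st();grab('scene','scene11');grab('side','side11');measure('11')"
python3 -c "
import cv2
a=cv2.imread('pics/side11.png')[150:330,190:390];cv2.imwrite('pics/c11.png',cv2.resize(a,None,fx=3.3,fy=3.3,interpolation=2))
a=cv2.imread('pics/scene11.png')[150:260,200:350];cv2.imwrite('pics/d11.png',cv2.resize(a,None,fx=5,fy=5,interpolation=2))"
```

```text
t 15.0 tcp [ 697.2 -165.2  138.1] dock [-149.6 -193.9] jaw -7.26 down [ 0.02  -0.129 -0.991] F [-0.8 -1.1 -1.9]
scene z80 1754 [536.2022     8.009103] ((524.6591186523438, 9.870582580566406), (150.3700408935547, 219.6578369140625), 81.93171691894531) 0.07981249532892457
scene z60 298 [593.4597    53.323376] ((525.9422607421875, 17.582115173339844), (167.8786163330078, 296.9396667480469), 82.62389373779297)
scene z60 86 [633.7544 349.3682] ((625.3314819335938, 342.6038818359375), (135.03463745117188, 66.73464965820312), 36.38625717163086)
scene z60 94 [ 650.23145 -123.05101] ((650.8232421875, -129.2471923828125), (18.771570205688477, 80.38982391357422), 0.5732917189598083)
side z80 3661 [520.37146    3.708018] ((523.1029663085938, 8.179092407226562), (156.2271728515625, 210.30836486816406), 82.6868667602539) 0.07966548122298642
side z60 35 [449.6917  361.90152] ((449.04052734375, 363.39862060546875), (20.87034797668457, 52.079776763916016), 79.20347595214844)
side z60 49 [588.8149  316.49112] ((588.2396240234375, 317.0382080078125), (6.961974620819092, 77.47285461425781), 70.26929473876953)
side z60 65 [661.6382    73.661674] ((661.7566528320312, 74.68878936767578), (18.807584762573242, 35.80272674560547), 81.55298614501953)
side z60 96 [406.05533  106.437004] ((406.8801574707031, 107.15158081054688), (20.119619369506836, 45.74019241333008), 79.45662689208984)
side z60 169 [512.2522  -64.84023] ((513.0990600585938, -64.85932922363281), (7.425827503204346, 209.37489318847656), 81.50725555419922)
side z60 99 [ 646.04504 -114.3498 ] ((643.6853637695312, -118.91072082519531), (66.46701049804688, 17.514476776123047), 79.40170288085938)
```

View pics/c11.png

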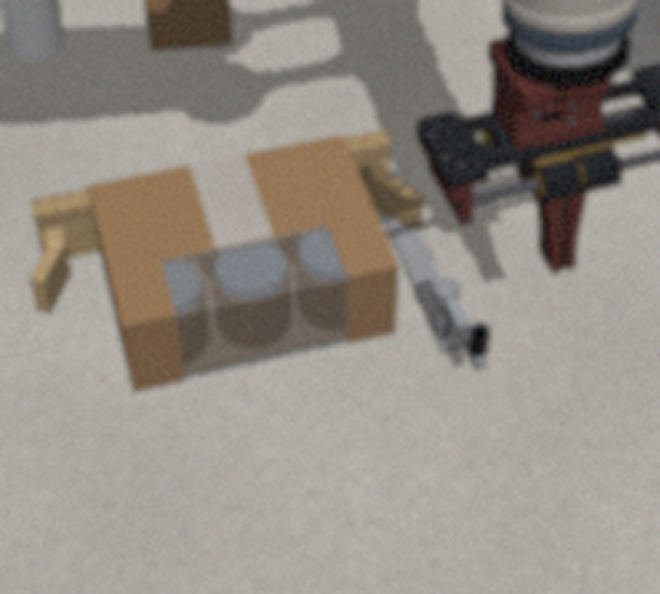

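View pics/d11.png

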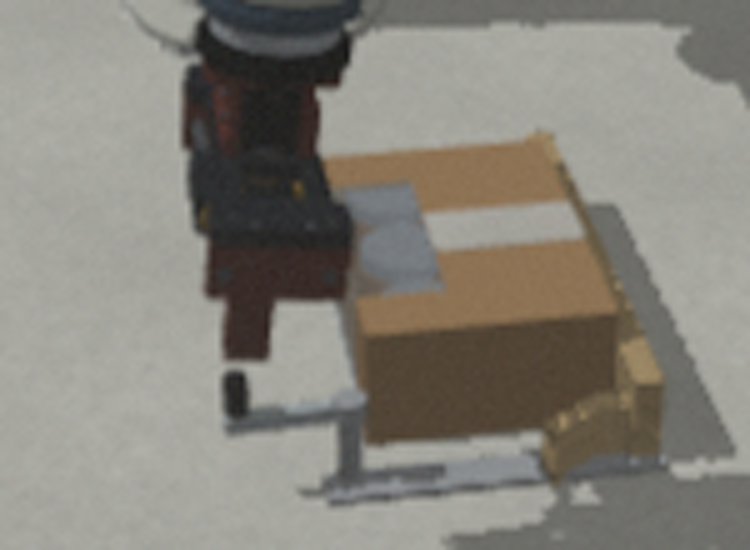

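Call:
servo_tool([
  [0, -0.2, -3],
  [0, -0.1, -2.5],
  [0, 0, -1],
  [0, 0, 0],
], roll=[0, 0, 0, 0])

```text
clock: 15.5
ee_pos: [0.6931, -0.167, 0.0815]
eef_rot: [-1.219, 1.435, -1.349]
wrist_force: [-1.4, 0.3, -0.3]
finger_gap: 0.006
```

```bash
python3 -c "
from m import *
st()"
```

```text
t 15.5 tcp [ 693.1 -167.    81.5] dock [-152. -190.] jaw -7.26 down [ 0.03  -0.132 -0.991] F [-1.4  0.3 -0.3]
```

Call:
servo_tool([
  [0, 0, -0.8],
  [-1, 0.1, -0.2],
  [-1, 0.1, 0],
  [-1, 0.1, 0],
  [-1, 0.1, 0],
  [-1, 0.1, 0],
  [-1, 0.1, 0],
], roll=[0, 0, 0, 0, 0, 0, 0])

```text
clock: 16.2
ee_pos: [0.6346, -0.1609, 0.0832]
eef_rot: [-1.095, 1.426, -1.225]
wrist_force: [1.7, -0.3, -1.0]
finger_gap: 0.006
```

```bash
python3 -c "
from m import *
st();grab('scene','scene12')
a=cv2.imread('pics/scene12.png')[150:260,200:350];cv2.imwrite('pics/d12.png',cv2.resize(a,None,fx=5,fy=5,interpolation=2))"
```

```text
t 16.2 tcp [ 634.6 -160.9   83.2] dock [-153.4 -131.3] jaw -7.21 down [ 0.049 -0.136 -0.99 ] F [ 1.7 -0.3 -1. ]
```

View pics/d12.png

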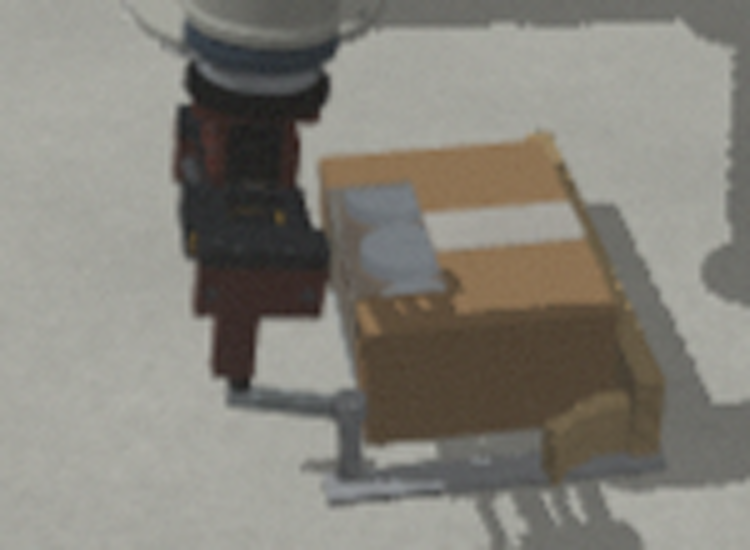

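Call:
servo_tool([
  [1.2, -0.1, 0],
  [0.8, 0, -1],
  [0, 0, -1],
  [0, 0, 0],
], roll=[0, 0, 0, 0])

```text
clock: 16.65
ee_pos: [0.6553, -0.1621, 0.0667]
eef_rot: [-1.062, 1.422, -1.193]
wrist_force: [-0.2, -1.2, -0.8]
finger_gap: 0.008
```

```bash
python3 -c "
from m import *
st();grab('scene','scene13')
a=cv2.imread('pics/scene13.png')[150:260,200:350];cv2.imwrite('pics/d13.png',cv2.resize(a,None,fx=5,fy=5,interpolation=2))"
```

```text
t 16.65 tcp [ 655.3 -162.1   66.7] dock [-152.  -151.9] jaw -7.23 down [ 0.055 -0.138 -0.989] F [-0.2 -1.2 -0.8]
```

View pics/d13.png

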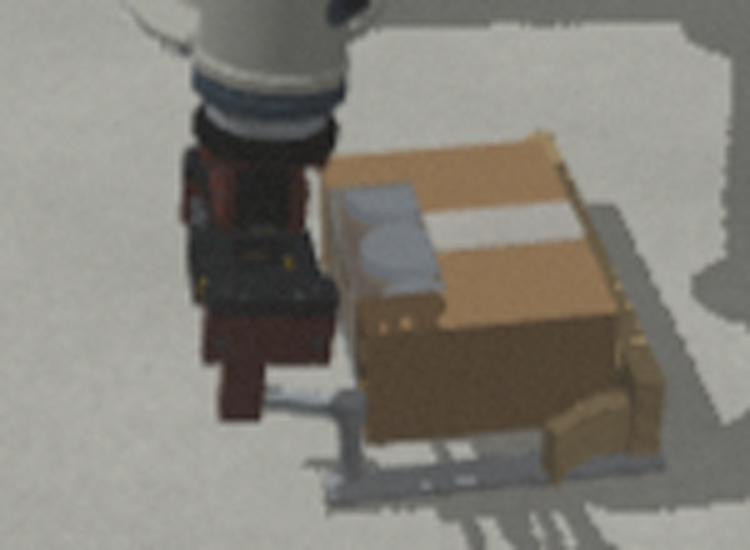

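Call:
servo_tool([
  [-1, 0.1, -0.1],
  [-1, 0.1, -0.15],
  [-1, 0.1, -0.15],
  [-1, 0.2, -0.1],
], roll=[0, 0, 0, 0])

```text
clock: 17.1
ee_pos: [0.616, -0.1564, 0.0622]
eef_rot: [-1.036, 1.421, -1.166]
wrist_force: [4.0, 0.2, 1.4]
finger_gap: 0.004
```

```bash
python3 -c "
from m import *
st()"
```

```text
t 17.1 tcp [ 616.  -156.4   62.2] dock [-151.4 -112.3] jaw -7.18 down [ 0.059 -0.137 -0.989] F [4.  0.2 1.4]
```

Call:
servo_tool([
  [-0.7, 0.5, 0.5],
  [-0.5, 0.6, 0.1],
  [-0.5, 0.6, 0],
  [-0.4, 0.7, 0],
], roll=[0, 0, 0, 0])

```text
clock: 17.5
ee_pos: [0.5935, -0.1319, 0.0695]
eef_rot: [-1.034, 1.419, -1.166]
wrist_force: [0.3, -0.9, -0.5]
finger_gap: 0.005
```

```bash
python3 -c "
from m import *
st();grab('scene','scene14')
a=cv2.imread('pics/scene14.png')[150:260,200:350];cv2.imwrite('pics/d14.png',cv2.resize(a,None,fx=5,fy=5,interpolation=2))"
```

```text
t 17.5 tcp [ 593.5 -131.9   69.5] dock [-130.   -86.7] jaw -7.25 down [ 0.059 -0.139 -0.989] F [ 0.3 -0.9 -0.5]
```

View pics/d14.png

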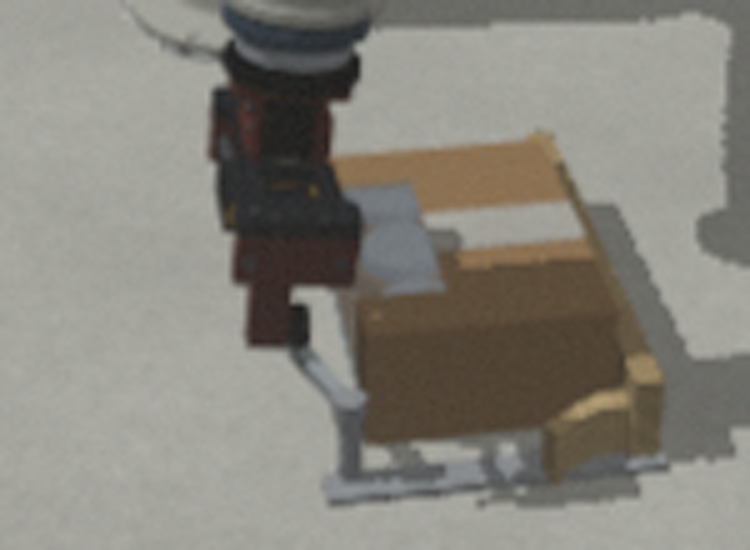

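Call:
servo_tool([
  [-0.3, 0.7, 0],
  [-0.3, 0.7, 0],
  [-0.1, 0.5, 0],
  [-0.1, 0.5, 0],
], roll=[0, 0, 0, 0])

```text
clock: 17.95
ee_pos: [0.585, -0.1077, 0.0697]
eef_rot: [-1.043, 1.414, -1.175]
wrist_force: [7.3, -23.0, -6.7]
finger_gap: 0.006
```

```bash
python3 -c "
from m import *
st();grab('scene','scene15')
a=cv2.imread('pics/scene15.png')[150:260,200:350];cv2.imwrite('pics/d15.png',cv2.resize(a,None,fx=5,fy=5,interpolation=2))"
```

```text
t 17.95 tcp [ 585.  -107.7   69.7] dock [-107.1  -75.2] jaw -7.24 down [ 0.06  -0.144 -0.988] F [  7.3 -23.   -6.7]
```

View pics/d15.png

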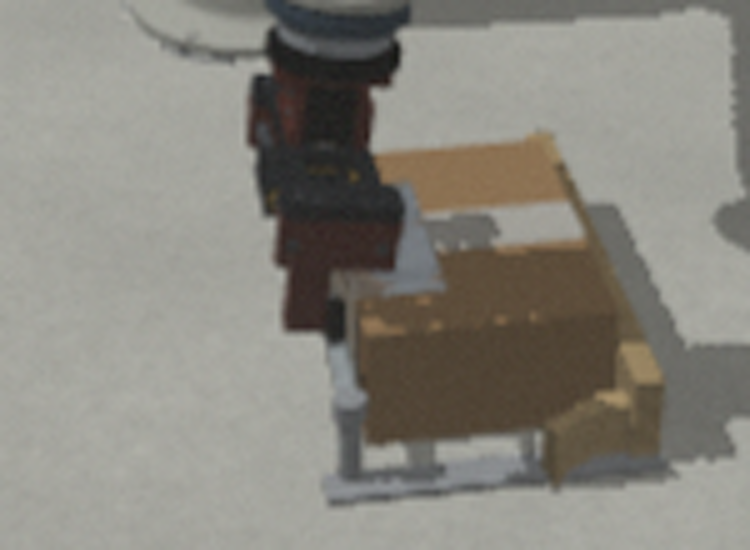

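Call:
servo_tool([
  [0, -1, 0],
  [-0.2, -2, 0.5],
  [-0.3, -3, 2],
  [-0.5, -4, 4],
  [0, -4, 4.5],
  [0, -4, 3],
  [0, 0, 0],
], roll=[0, 0, 0, 0, 0, 0, 0])

```text
clock: 18.7
ee_pos: [0.5719, -0.2821, 0.2016]
eef_rot: [-1.084, 1.42, -1.21]
wrist_force: [0.7, 0.5, 0.3]
finger_gap: 0.006
```

```bash
python3 -c "
from m import *
st();grab('scene','scene16');grab('side','side16');measure('16')
a=cv2.imread('pics/scene16.png')[150:260,200:350];cv2.imwrite('pics/d16.png',cv2.resize(a,None,fx=5,fy=5,interpolation=2))
a=cv2.imread('pics/side16.png')[170:310,180:360];cv2.imwrite('pics/c16.png',cv2.resize(a,None,fx=4,fy=4,interpolation=2))
"
```

```text
t 18.7 tcp [ 571.9 -282.1  201.6] dock [-281.7  -84.7] jaw -6.94 down [ 0.053 -0.14  -0.989] F [0.7 0.5 0.3]
scene z80 1804 [535.10266    6.372514] ((524.0650634765625, 8.752029418945312), (150.57090759277344, 217.07522583007812), 82.7046890258789) 0.07983943561438869
scene z60 36 [470.37332 371.98038] ((466.5491638183594, 375.3756103515625), (55.22663879394531, 29.241247177124023), 56.990570068359375)
scene z60 295 [596.14984   52.995056] ((521.470703125, 55.72526550292969), (173.83428955078125, 288.142822265625), 66.51205444335938)
scene z60 95 [634.50134 348.85   ] ((626.910888671875, 343.4634094238281), (132.13848876953125, 63.21072006225586), 39.002593994140625)
scene z60 71 [631.0945   -95.167015] ((625.2595825195312, -92.42826080322266), (17.459766387939453, 73.74818420410156), 78.10075378417969)
side z80 3258 [512.3106   10.88293] ((523.2545166015625, 9.140632629394531), (155.940185546875, 210.61788940429688), 82.80296325683594) 0.07965589017434128
side z60 53 [588.5764  316.61545] ((588.4269409179688, 316.7632141113281), (11.602258682250977, 77.7711410522461), 74.89673614501953)
side z60 62 [661.18835  74.05741] ((661.83203125, 74.8073501586914), (21.016889572143555, 35.57946014404297), 85.75537109375)
side z60 97 [406.72723 106.21118] ((406.7816467285156, 107.22496795654297), (19.471996307373047, 45.87152099609375), 80.97541046142578)
side z60 31 [615.46936  -96.130775] ((613.7052612304688, -96.63928985595703), (32.17112350463867, 8.814184188842773), 1.7838835716247559)
side z60 102 [467.57047  -59.270363] ((466.9205627441406, -58.73274230957031), (8.337369918823242, 116.34078216552734), 80.5669937133789)
```

View pics/d16.png

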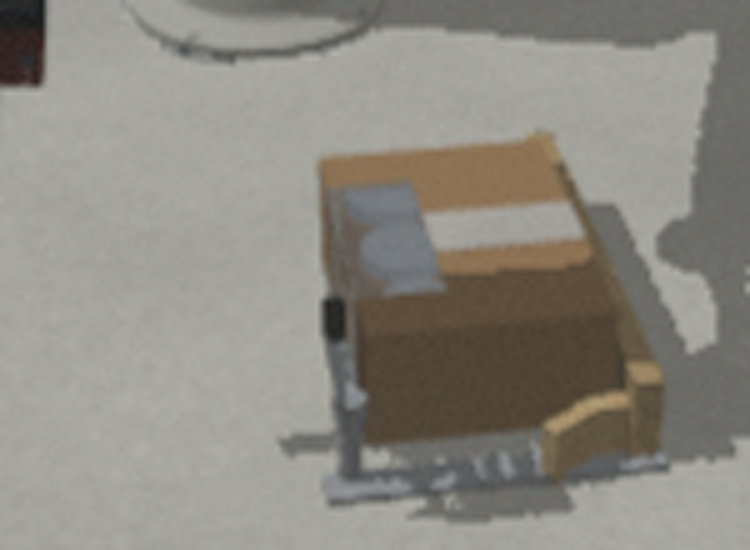

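View pics/c16.png

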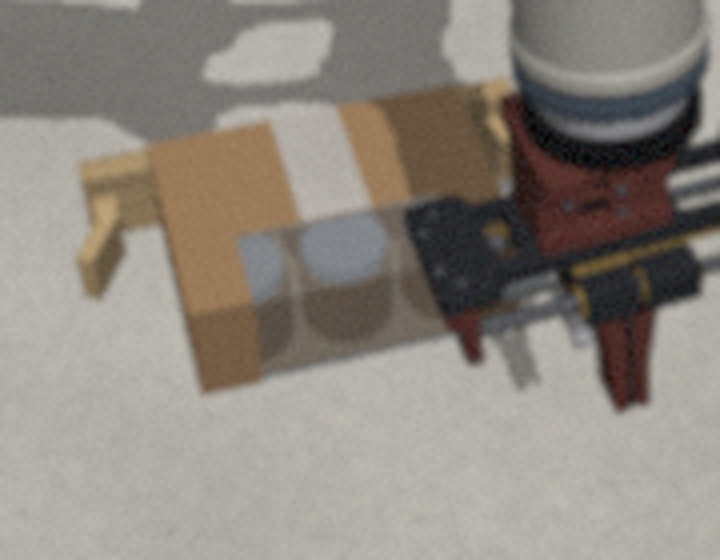

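Call:
servo_tool([
  [3, 0, 1],
  [4, 0, 1],
  [4, 0, 1],
  [4, 0, 0],
  [2, 0, 0],
  [0, 0, 0],
], roll=[0, 0, 0, 0, 0, 0])

```text
clock: 19.4
ee_pos: [0.7441, -0.2642, 0.2096]
eef_rot: [-1.242, 1.447, -1.355]
wrist_force: [-0.1, -0.0, -0.9]
finger_gap: 0.002
```

```bash
python3 -c "
from m import *
st();grab('side','side17')
a=cv2.imread('pics/side17.png')[170:310,180:360];cv2.imwrite('pics/c17.png',cv2.resize(a,None,fx=4,fy=4,interpolation=2))
print(todock(onz('scene',(200+334/5,150+300/5),.086)))
"
```

```text
t 19.4 tcp [ 744.1 -264.2  209.6] dock [-241.8 -253.1] jaw -6.34 down [ 0.026 -0.12  -0.992] F [-0.1 -0.  -0.9]
[-85.99043744 -74.9079454 ]
```

View pics/c17.png

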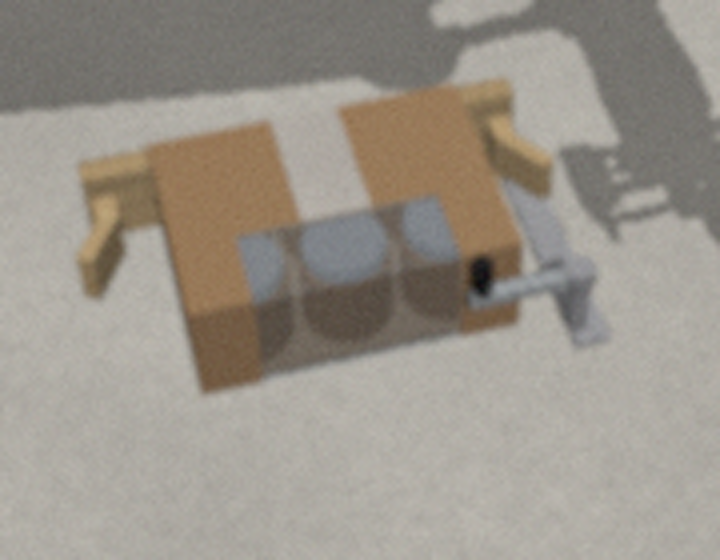

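```bash
python3 -c "
from h import *
bot.hand_in();st()"
```

```text
the job is handed in; nothing more can be done
the job is handed in; nothing more can be done
```

The carton is home in the dock, the keeper is closed behind it, and I handed the job in at about 19.5 s. I walked the carton in with alternating pushes on its two corner panels. The largest swing I measured was about 6.5° out of line.

**Last checks before hand-in**
- **Carton:** its centre measured about 1 mm from the home point, and its heading was 82.7–82.8° against about 82.6° for the dock. Each corner met a firm stop at the same depth; the finger's last push read 36 N on one side and 32 N on the other.
- **Keeper:** the bar stopped hard at 23 N and lies parallel behind the carton. The post measured (−86, −75) mm in the dock's frame against the ideal (−89, −76), which is within camera error.
- **Clearance:** the gripper was well clear of everything.
- **Bystanders:** I never went near the tape roll, feeding bottle or small box. I did not re-measure them at the end.

**Checks that disagreed or went less than cleanly**
- **Near the window:** on the second push at the keeper side, the finger drifted to about 69 mm from the carton's centre line; the window ends at 65 mm. I judged from the angles that the finger's outer edge was doing the pressing, so I backed off and re-aimed. A smaller drift, to about 77 mm, was corrected the same way. I saw no sign of the window being pressed, but no sensor confirms it.
- **Tool tilt:** the tool slowly tilted to about 8° under load, so the later pushes probably bore near the carton's top edge. Its top still measured 80 mm high throughout.
- **Keeper approach:** the first try at the post was too high, so I backed off, lowered the finger and repeated it.

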